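Break down the chip caddy before the game

TASK

Open up the mahjong chip caddy from the top: swing its steel carrying handle all the way down to the side away from the robot, take off the white lid and lay it, grip up, on the cork pad, then set the pink tray on the pink pad and lastly the yellow tray on the yellow pad. Place each part centred and square on its pad, let go of it there, keep the chip trays level and put everything down gently without dropping it, and leave the cup, ashtray, dice and loose tiles where they are.

Things in the scene. Friction and masses are not known exactly. Their poses are not given: they have to be found in the camera images.
- caddy: White caddy base, box 130 x 110 mm (x, y), rim at z = 50 mm, fixed to the table. Origin: centre of its underside; x points away from the robot (yaw within 0.3 rad). Lugs at y = +-60.5 mm (6 mm thick, 26 mm in x) rise to 86 mm and hold the handle's hinge. Yellow tray, pink tray, lid stacked on it, same yaw, undersides at z = 42, 88, 134 mm; top of lid's grip 182 mm.
- bail (a joint): Angle (rad) of the steel carrying handle about a hinge line along the caddy's y, 78 mm above the table. 0: upright over the lid, blocking it; positive: leaning to the caddy's +x, away from the robot; stops at -0.3 and 1.6 (down, level). Starts at -0.2 to 0.2, stays where left, needs 2 to 4 N at the bar.
- bail_bar (a point): Middle of the handle's cross bar: round, 10 mm thick (13 mm black sleeve in the middle, look only), 140 mm long along the caddy's y, 132 mm from the hinge line: at angle a it is at x = 132 sin a, z = 78 + 132 cos a mm in the caddy's frame. Side arms, 10 mm thick, at y = +-70 mm.
- lid: White lid, plate 130 x 110 mm (x, y; z = 8 to 14 mm) on an 8 mm plug of 118 x 98 mm, 0.15 to 0.23 kg. Origin: centre of the plug's underside. Teal grip bar on top, 12 mm thick in x, 60 mm long in y, z = 14 to 48 mm: pinch from above, fingers closing along the lid's x. Lifts straight up. Same when turned half round.
- pink_tray: Pink chip tray, open box 130 x 110 mm (x, y), rim 54 mm above its origin (centre of the underside), 0.3 to 0.44 kg. Walls 4 mm, inner floor at z = 4 mm (110 x 90 mm, 122 x 102 mm above z = 12 mm). Its lowest 8 mm is a 118 x 98 mm foot, seated with 2 mm play in the part below; lifts straight up. Same when turned half round. Starts on the yellow tray, under the lid.
- pink_grip (a point): Top middle of the pink tray's white partition, its grip: 44 mm above the tray's underside, 10 mm below the rim. Partition 12 mm thick in x, 90 mm long in y, 40 mm tall: pinch from above, fingers closing along the tray's x. Fixed chip stacks up to z = 32 mm fill |x| 11 to 51, |y| 23 to 44 mm; the strip |y| under 23 mm is free for fingers.
- yellow_tray: Yellow chip tray, open box 130 x 110 mm (x, y), rim 54 mm above its origin (centre of the underside), 0.3 to 0.44 kg. Walls 4 mm, inner floor at z = 4 mm (110 x 90 mm, 122 x 102 mm above z = 12 mm). Its lowest 8 mm is a 118 x 98 mm foot, seated with 2 mm play in the part below; lifts straight up. Same when turned half round. Starts on the caddy base, under the pink tray.
- yellow_grip (a point): Top middle of the yellow tray's white partition, its grip: 44 mm above the tray's underside, 10 mm below the rim. Partition 12 mm thick in x, 90 mm long in y, 40 mm tall: pinch from above, fingers closing along the tray's x. Fixed chip stacks up to z = 32 mm fill |x| 11 to 51, |y| 23 to 44 mm; the strip |y| under 23 mm is free for fingers.
- cork_pad: Brown cork rectangular table pad, 140 x 120 x 3 mm (x, y, z), fixed to the table, top surface 3 mm above its origin; origin at the centre of its underside, on the table. Its place among the four spots left and right of the caddy changes, and its yaw too (up to about 15 degrees).
- pink_pad: Pink rectangular table pad, 140 x 120 x 3 mm (x, y, z), fixed to the table, top surface 3 mm above its origin; origin at the centre of its underside, on the table. Its place among the four spots left and right of the caddy changes, and its yaw too (up to about 15 degrees).
- yellow_pad: Yellow rectangular table pad, 140 x 120 x 3 mm (x, y, z), fixed to the table, top surface 3 mm above its origin; origin at the centre of its underside, on the table. Its place among the four spots left and right of the caddy changes, and its yaw too (up to about 15 degrees).
- ashtray: Round steel ashtray, 108 mm across, 28 mm high, on the fourth spot; origin at the centre of its underside. To be left alone.
- teacup: White ceramic cup, 76 mm across, 62 mm high, near the far edge; origin at the centre of its underside. To be left alone.
- die_a: Pink acrylic die, 22 mm cube, near the far edge; origin at the centre of its underside. To be left alone.
- die_b: Pink acrylic die, 22 mm cube, near the far edge; origin at the centre of its underside. To be left alone.
- tile_a: Loose mahjong tile lying face up, 36 x 26 x 20 mm, near the far edge; origin at the centre of its underside. To be left alone.
- tile_b: Loose mahjong tile lying face up, 36 x 26 x 20 mm, near the far edge; origin at the centre of its underside. To be left alone.

How it is judged:
By the outcome, as a careful person would: the job done as asked, in the order asked, and still so for the second after the job is handed in, with the robot touching nothing.
It also fails if it takes over 72 s, if anything falls off the work surface, if the arm or the gripper's body presses on something with over 40 N, if the wrist force passes 120 N, or if a joint passes its speed limit or range.

ROBOT

A 7-joint arm with a two-finger parallel gripper is mounted at the origin on the work surface. World frame = base frame: x ahead of the robot, y to its left, z up, the work surface at z = 0. Lengths are in m, angles in rad, forces in N, time in s.
With the tool pointing down it reaches from about 0.35 to 0.9 m from the base axis. Payload 8.1 kg.
Tool frame: the origin (TCP) lies on the mounting face of the last link; the fingertips stand 178 mm ahead of it and the grasp point (between the pads) lies 159 mm ahead of it (arm.tip_extent is the distance from the TCP to the fingertips, in m); z points along the fingers, y is the direction in which the jaws open and shut (so a half turn about z gives the same grasp; the last joint's range is limited). The gripper opens to 92 mm and grips with 3 to 60 N. Pads are 19 mm wide; open, the fingers measure 130 mm over their backs; the gripper's body (75 mm by 190 mm) begins 47 mm behind the grasp point.
Start: joints at [1.241, 0.434, 0.025, 1.573, -0.012, 1.134, -0.075], TCP at [0.141, -0.609, 0.405] pointing down, gripper open.
Joint ranges: [-2.62, 2.62], [-0.44, 2.09], [-1.27, 1.32], [0.08, 2.57], [-1.32, 4.46], [0.12, 2], [-2.74, 2.74]. Speed limits (rad/s): [2.22, 2.22, 3.01, 3.01, 3.14, 3.14, 3.14].

INTERFACE

Orientations are given as a unit quaternion [x, y, z, w].
In Python, from plant import status, viewer, arm gives the robot as it stands. The module is installed in compiled form; this text tells all that it offers.
- The arm moves only by the tool step_arm, never from a script. Its argument "steps" is a list of rows, each a list of 6 numbers: the shift along the tool's x, y, z in mm, then the turn, a rotation vector about the tool's x, y, z in rad. In form: [[dx, dy, dz, ax, ay, az], ...]. A call has 1 to 12 rows; each row is the pose to reach, as a shift and turn from the pose measured when the call began, along the tool's axes at that moment; what a row does not reach only later rows make up. A row lasts 1/8 s, in which the tool goes at most 62.5 mm and 10.7 degrees, less where a joint would pass 70% of its speed; a pose out of reach is approached as far as the arm can. A call with a gripper value outside its range is refused whole. "jaw" is the opening, from 0 (shut) to 1 (fully open), set as the call begins (left out, the last holds). The fingers move at their own pace and stop on an object; "newtons" is the grip in N (left out, the last holds). Time passes only in rows, so rows that repeat a pose let the fingers close. It gives the time, the measured TCP pose, the force and the opening at its end, in the units of the state.
- status.sense(): the state, without advancing time (a new reading comes with each control period).
- viewer.grab_frame(name): name is "scene" or "side" or "wrist"; returns the picture (400x640x3 uint8, red, green, blue); there is no depth.
- viewer.camera_info(name): a dict with "mtx" (3x3 intrinsics, pixels), "xyz" and "orientation" of the camera in the world; the wrist camera has in their place "mount" (4x4, takes a point from camera to tool coordinates, whose origin is the TCP and whose axes are the flange's). Camera axes: x right, y down, z forward; pixel columns grow to the right and rows downward; lengths in m; the calibration is good to about 2 mm. A picture is of the moment at which its call begins: read the wrist's pose just before it. camera_info takes no time and is no camera call.
- arm.finish_job(): hands the job in, once; it reports no verdict.
The state is a dict: "clock": time; "joint_positions": joint angles; "joint_vel": joint speeds; "joint_efforts": joint torques, N m; "ee_pos": TCP position; "tool_rot": TCP orientation; "contact_force": force on the tool from outside, world axes, zero at the start; "moment": the same for the moment, N m; "opening": finger opening in m.
Only numpy, scipy, OpenCV 4.12 (cv2) and the standard library are available. Lean on these libraries where they do the work, as an engineer would, in place of code of your own. Each camera call takes 0.05 s, during which the arm holds its last target.

## Working session

There is one attempt and no reset: what is moved stays moved. The work goes in short steps, Python scripts to look and compute and a tool call to move; the robot and the scene stay as the last step left them, time stands still between calls to the robot, and variables do not carry over. Pictures are saved under pics/ and viewed, and the job is handed in when it is done.

Besides the shell and the picture viewer there is one more tool, called after "Emit:" in YAML: its name, and indented under it one key for each argument. step_arm: Moves the arm, as the interface text tells. Its arguments: {"type":"object","properties":{"steps":{"type":"array"},"jaw":{"type":"number"},"newtons":{"type":"number"}},"required":["steps"]}

```bash
mkdir -p pics; python3 - <<'E'
from plant import status, viewer, arm
import cv2
s=status.sense()
for k,v in s.items(): print(k,v)
for n in ["scene","side","wrist"]:
    im=viewer.grab_frame(n); cv2.imwrite(f"pics/{n}0.png",im[:,:,::-1]); print(n,viewer.camera_info(n))
print(arm.tip_extent)
E
```

```text
clock 0.0
joint_positions [ 1.24137529  0.43518106  0.02496148  1.57406904 -0.01157792  1.1340255
 -0.07508754]
joint_vel [ 0.00044666  0.00086448  0.00066262 -0.00103003 -0.00062055  0.00216894
 -0.00025784]
joint_efforts [-6.27362642e-04 -6.67861748e+01  9.84819755e-01 -3.14452708e+01
 -6.04838971e-02  4.30455117e-02  1.94097893e-04]
ee_pos [ 0.14046905 -0.60877106  0.40398154]
tool_rot [ 9.93577732e-01  1.13149013e-01 -1.63134650e-04 -7.51703664e-04]
contact_force [-0.46215017 -0.67908482  0.32789152]
moment [-0.05322549  0.04303848 -0.02480141]
opening 0.09184470460148914
scene {'mtx': array([[505.12586543,   0.        , 308.83195881],
       [  0.        , 505.12586543, 196.0232626 ],
       [  0.        ,   0.        ,   1.        ]]), 'xyz': array([ 1.27184094, -0.42086403,  0.9285454 ]), 'orientation': array([ 0.80519215,  0.44352829, -0.19762597, -0.34042947])}
side {'mtx': array([[425.19845001,   0.        , 329.48884088],
       [  0.        , 425.19845001, 205.66623984],
       [  0.        ,   0.        ,   1.        ]]), 'xyz': array([0.29577987, 0.66375125, 0.94217375]), 'orientation': array([-0.20243287,  0.90966753, -0.35527181,  0.0728551 ])}
wrist {'mtx': array([[314.96314338,   0.        , 319.59331702],
       [  0.        , 314.96314338, 198.4523751 ],
       [  0.        ,   0.        ,   1.        ]]), 'mount': array([[-5.90803811e-04, -9.61790062e-01, -2.73787377e-01,
         7.36188920e-02],
       [ 9.99999825e-01, -5.67721366e-04, -1.63539093e-04,
         4.79656829e-04],
       [ 1.85533111e-06, -2.73787426e-01,  9.61790230e-01,
         2.07827098e-02],
       [ 0.00000000e+00,  0.00000000e+00,  0.00000000e+00,
         1.00000000e+00]])}
0.178
```

View pics/scene0.png

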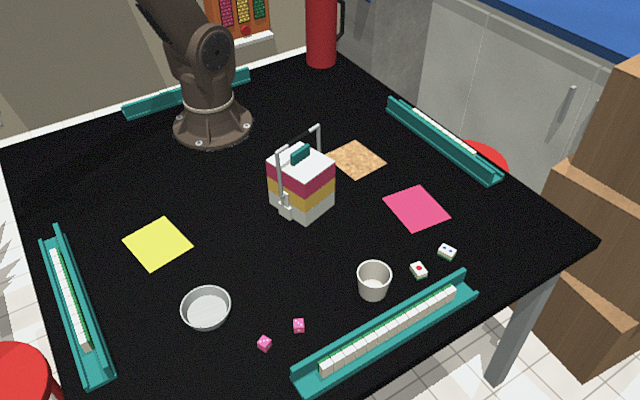

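View pics/side0.png

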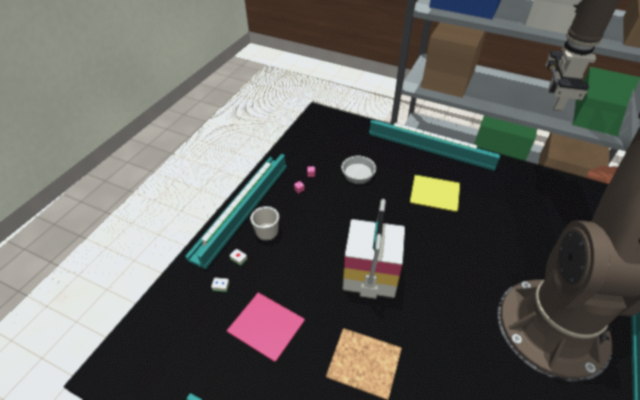

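View pics/wrist0.png

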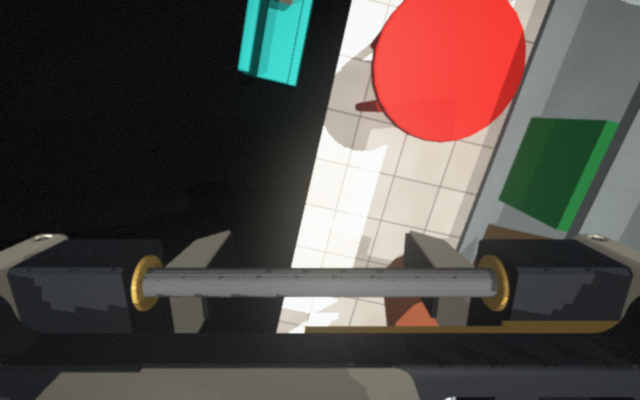

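```bash
cat > h.py <<'E'
import numpy as np, cv2
from scipy.spatial.transform import Rotation as R
from scipy.optimize import least_squares
from plant import status, viewer, arm
def cam(n,s=None):
    i=viewer.camera_info(n)
    if n=="wrist":
        T=np.eye(4);T[:3,:3]=R.from_quat(s["tool_rot"]).as_matrix();T[:3,3]=s["ee_pos"]
        M=T@i["mount"]; return i["mtx"],M[:3,:3],M[:3,3]
    return i["mtx"],R.from_quat(i["orientation"]).as_matrix(),np.array(i["xyz"])
def proj(c,P):
    K,Rm,t=c; q=(np.atleast_2d(P)-t)@Rm; u=q@K.T; return u[:,:2]/u[:,2:]
def back(c,uv,z):
    K,Rm,t=c; uv=np.atleast_2d(uv); d=np.c_[uv,np.ones(len(uv))]@np.linalg.inv(K).T@Rm.T
    return t+d*((z-t[2])/d[:,2])[:,None]
def mask(im,name):
    hsv=cv2.cvtColor(im,cv2.COLOR_RGB2HSV); h,s,v=cv2.split(hsv)
    if name=="cork": m=(h>8)&(h<22)&(s>60)&(v>90)
    if name=="pink": m=(h>160)&(h<178)&(s>120)&(v>120)
    if name=="yellow": m=(h>25)&(h<35)&(s>80)&(v>120)
    return m.astype(np.uint8)*255
def padfit(c,im,name,guess):
    m=mask(im,name); m=cv2.morphologyEx(m,cv2.MORPH_CLOSE,np.ones((5,5)))
    n,l,st,ce=cv2.connectedComponentsWithStats(m)
    g=proj(c,[*guess,0.003])[0]
    k=min((i for i in range(1,n) if st[i,4]>300),key=lambda i:np.hypot(*(ce[i]-g)))
    cn=max(cv2.findContours((l==k).astype(np.uint8),cv2.RETR_EXTERNAL,cv2.CHAIN_APPROX_NONE)[0],key=cv2.contourArea)[:,0,:].astype(float)
    W=back(c,cn,0.003)[:,:2]
    def res(p):
        ca,sa=np.cos(p[2]),np.sin(p[2]); d=W-p[:2]; x=d@[ca,sa]; y=d@[-sa,ca]
        qx=np.abs(x)-.07; qy=np.abs(y)-.06
        o=np.hypot(np.maximum(qx,0),np.maximum(qy,0))+np.minimum(np.maximum(qx,qy),0)
        return (o+p[3])*1000
    best=None
    for y0 in (-.2,0,.2):
        r=least_squares(res,[*W.mean(0),y0,0],loss="soft_l1")
        if best is None or r.cost<best.cost: best=r
    return best.x, np.sqrt(np.mean(best.fun**2)), st[k]
E
python3 - <<'E'
from h import *
for n in ["scene","side"]:
    im=cv2.imread(f"pics/{n}0.png")[:,:,::-1].copy(); c=cam(n)
    pix={"scene":{"cork":(357,160),"pink":(417,208),"yellow":(158,243)},"side":{"cork":(364,363),"pink":(266,326),"yellow":(436,193)}}[n]
    for k,uv in pix.items():
        g=back(c,[uv],.003)[0]; x,r,st=padfit(c,im,k,g[:2]); print(n,k,np.round(x,4),round(r,2),st)
    q={"scene":[(205,308),(375,280),(264,343),(298,325),(418,270),(447,251)],"side":[(358,170),(265,223),(311,172),(299,187),(238,256),(220,284)]}[n]
    print(np.round(back(c,q,.01)[:,:2],3))
def up(n,x0,y0,x1,y1,f,o):
    im=cv2.imread(f"pics/{n}0.png")[y0:y1,x0:x1]; cv2.imwrite(o,cv2.resize(im,None,fx=f,fy=f,interpolation=cv2.INTER_CUBIC))
up("scene",250,115,350,230,5,"pics/sc_c.png"); up("side",335,190,420,305,5,"pics/si_c.png")
E
```

```text
scene cork [0.3808 0.2726 0.074  0.0004] 2.68 [ 325  140   62   41 1333]
scene pink [ 0.6255  0.288  -0.1115  0.    ] 0.77 [ 382  184   70   50 1866]
scene yellow [ 3.781e-01 -3.186e-01  1.812e-01  1.000e-04] 0.84 [ 122  216   72   57 2199]
[[ 0.621 -0.296]
 [ 0.758  0.056]
 [ 0.763 -0.228]
 [ 0.764 -0.149]
 [ 0.788  0.155]
 [ 0.782  0.249]]
side cork [ 0.3785  0.275   0.0872 -0.0009] 0.89 [ 326  328   76   72 3499]
side pink [ 6.238e-01  2.916e-01 -1.076e-01 -3.000e-04] 0.62 [ 227  293   77   68 2871]
side yellow [ 0.3769 -0.3153  0.1789 -0.0011] 1.21 [ 410  175   50   36 1357]
[[ 0.628 -0.298]
 [ 0.784  0.024]
 [ 0.76  -0.224]
 [ 0.764 -0.147]
 [ 0.79   0.154]
 [ 0.783  0.247]]
```

View pics/sc_c.png

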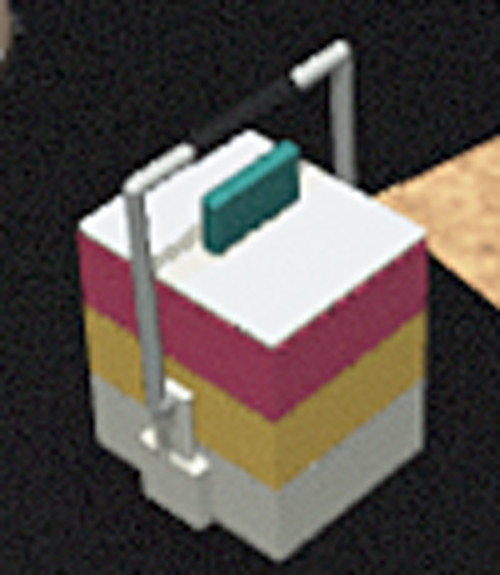

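View pics/si_c.png

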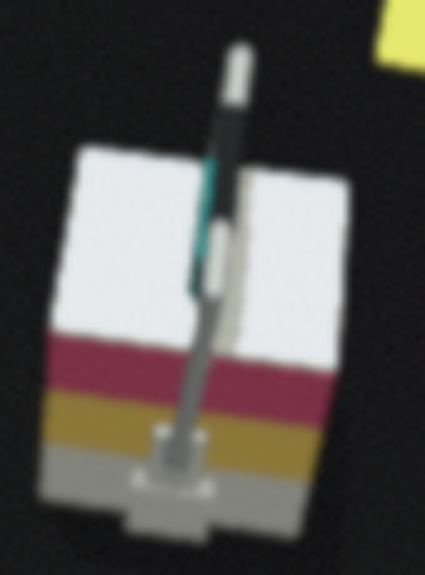

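```bash
python3 - <<'E'
from h import *
sc=np.array([(80,228),(250,130),(425,232),(275,347)])/5+[250,115]
si=np.array([(80,146),(348,180),(338,370),(52,333)])/5+[335,190]
C=[cam("scene"),cam("side")]
for c,q in zip(C,(sc,si)): print(np.round(back(c,q,.148),4).tolist(), back(c,q,.148).mean(0))
def box(p,z,hx=.065,hy=.055):
    a=p[2];M=np.array([[np.cos(a),-np.sin(a)],[np.sin(a),np.cos(a)]])
    return M
def w(p,P):
    a=p[2];M=np.array([[np.cos(a),-np.sin(a),0],[np.sin(a),np.cos(a),0],[0,0,1]])
    return np.asarray(P)@M.T+[p[0],p[1],0]
cx,cy=.065,.055
# scene: left corner? match by nearest
for use in ([0],[1],[0,1]):
    def res(p):
        W=w(p,[(sx*cx,sy*cy,.148) for sx in(1,-1) for sy in (1,-1)])
        o=[]
        for i in use:
            pr=proj(C[i],W); 
            for q in (sc,si)[i]: d=pr-q; k=np.argmin((d**2).sum(1)); o+=list(d[k])
        return o
    r=least_squares(res,[.5,0,0]); print(use,r.x,np.round(r.fun,1))
p=r.x
# bail: bar ends y=+-.07
bs=np.array([(140,185),(342,48)])/5+[250,115]; bi=np.array([(216,225),(240,50)])/5+[335,190]
for b in (-.2,-.15,-.1,-.05,0,.05,.1,.15,.2):
    W=w(p,[(.132*np.sin(b),y,.078+.132*np.cos(b)) for y in (-.07,.07)])
    print(b,np.round((proj(C[0],W)-bs).ravel(),1),np.round((proj(C[1],W[::-1])-bi).ravel(),1))
E
```

```text
[[0.4085, -0.0205, 0.148], [0.387, 0.0887, 0.148], [0.502, 0.1178, 0.148], [0.5327, 0.014, 0.148]] [0.45754561 0.04998377 0.148     ]
[[0.5267, 0.0173, 0.148], [0.4003, -0.0186, 0.148], [0.3696, 0.0902, 0.148], [0.4945, 0.1267, 0.148]] [0.44776493 0.05389254 0.148     ]
[0] [ 0.45287804  0.02206622 -0.13502651] [ -6.4  -5.5   0.7   2.3 -12.2  12.6  17.8 -10.4]
[1] [0.44767381 0.05416214 0.28095892] [ 0.2  0.8 -0.3  0.5  0.  -0.5  0.1 -0.6]
[0, 1] [0.45059245 0.05276601 0.26394717] [-0.1 -1.8 -2.7 -2.7  1.  -1.4 -0.2 -1.7 -0.3 -0.3 -0.9  0.1 -1.5 -1.
 -1.1 -1.9]
-0.2 [-7.1 -3.  -6.2 -2.2] [ 8.1 15.   8.1  3. ]
-0.15 [-5.2 -2.2 -4.2 -1.6] [ 5.2 14.3  5.4  2.3]
-0.1 [-3.2 -1.3 -2.2 -0.8] [ 2.2 13.6  2.6  1.7]
-0.05 [-1.2 -0.3 -0.2  0.1] [-0.9 13.1 -0.1  1.2]
0 [0.8 0.9 1.8 1.1] [-3.9 12.6 -2.9  0.8]
0.05 [2.9 2.2 3.8 2.2] [-7.  12.2 -5.7  0.4]
0.1 [5.  3.6 5.9 3.5] [-10.1  11.9  -8.5   0.2]
0.15 [7.  5.1 7.9 4.8] [-13.1  11.7 -11.3   0.1]
0.2 [ 9.1  6.7 10.   6.3] [-16.2  11.6 -14.    0.1]
```

```bash
cat >> h.py <<'E'
def to(x,y,z,yaw,s=None):
    """row numbers to reach a tool-down pose, TCP x y z in m, tool x axis at yaw"""
    s=s or status.sense(); R0=R.from_quat(s["tool_rot"])
    Rt=R.from_matrix(np.array([[np.cos(yaw),np.sin(yaw),0],[np.sin(yaw),-np.cos(yaw),0],[0,0,-1]]))
    d=R0.inv().apply(np.array([x,y,z])-s["ee_pos"])*1000; a=(R0.inv()*Rt).as_rotvec()
    print([round(v,1) for v in d],[round(v,3) for v in a])
def here(s=None):
    s=s or status.sense(); m=R.from_quat(s["tool_rot"]).as_matrix()
    print("t",round(s["clock"],2),"pos",np.round(s["ee_pos"],4),"yaw",round(np.arctan2(m[1,0],m[0,0]),4),"tilt",np.round(m[:2,2],4),"F",np.round(s["contact_force"],1),"open",round(s["opening"],4),"j",np.round(s["joint_positions"],2))
def w(p,P):
    a=p[2];M=np.array([[np.cos(a),-np.sin(a),0],[np.sin(a),np.cos(a),0],[0,0,1]])
    return np.asarray(P,float)@M.T+[p[0],p[1],0]
E
python3 - <<'E'
from h import *
sc=np.array([(80,228),(425,232),(275,347)])/5+[250,115]
si=np.array([(80,146),(348,180),(338,370),(52,333)])/5+[335,190]
C=[cam("scene"),cam("side")]
L=[(-.065,-.055,.148),(.065,.055,.148),(.065,-.055,.148)]
S=[(.065,-.055,.148),(-.065,-.055,.148),(-.065,.055,.148),(.065,.055,.148)]
f=[lambda p:(proj(C[0],w(p,L))-sc).ravel(),lambda p:(proj(C[1],w(p,S))-si).ravel()]
for g in (f[0],f[1],lambda p:np.r_[f[0](p),f[1](p)]):
    r=least_squares(g,[.45,.05,.27]);print(r.x,np.round(r.fun,1))
here()
to(.42,-.35,.45,.25); to(.345,.02,.45,.27)
E
```

```text
[0.45508387 0.04886784 0.27660945] [-0.6 -0.   0.8 -0.1 -0.1  0. ]
[0.44767381 0.05416214 0.28095894] [ 0.2  0.8 -0.3  0.5  0.  -0.5  0.1 -0.6]
[0.44953989 0.05219376 0.2785462 ] [-0.5 -1.7  0.6 -1.9 -0.1 -1.9 -0.1 -0.1 -0.7 -0.2 -0.6 -1.4 -0.3 -1.6]
t 0.15 pos [ 0.1405 -0.6089  0.4041] yaw 0.2267 tilt [-0.0004  0.0011] F [0.1 0.5 0.6] open 0.0918 j [ 1.24  0.44  0.02  1.57 -0.01  1.13 -0.08]
[np.float64(330.6), np.float64(-189.4), np.float64(-45.7)] [np.float64(-0.001), np.float64(0.0), np.float64(-0.023)]
[np.float64(340.7), np.float64(-566.8), np.float64(-45.3)] [np.float64(-0.001), np.float64(0.0), np.float64(-0.043)]
```

Emit:
step_arm:
  steps:
    - [60,-35,-10,0,0,0]
    - [120,-70,-20,0,0,0]
    - [180,-105,-30,0,0,-0.01]
    - [240,-140,-40,0,0,-0.02]
    - [300,-180,-45,0,0,-0.02]
    - [330,-230,-45,0,0,-0.03]
    - [340,-290,-45,0,0,-0.04]
    - [345,-350,-45,0,0,-0.045]
    - [350,-410,-45,0,0,-0.05]
    - [352,-470,-45,0,0,-0.05]
    - [354,-530,-45,0,0,-0.05]
    - [355,-567,-45,0,0,-0.05]
  jaw: 0
  newtons: 20

```text
clock: 1.65
ee_pos: [0.358, 0.0255, 0.4498]
tool_rot: [0.99, 0.138, 0.0, -0.0]
contact_force: [1.4, -0.2, 0.1]
opening: 0.0004
```

```bash
python3 - <<'E'
from h import *
s=status.sense();here(s)
im=viewer.grab_frame("wrist"); cv2.imwrite("pics/w1.png",im[:,:,::-1]); np.save("w1.npy",np.r_[s["ee_pos"],s["tool_rot"]])
E
```

```text
t 1.65 pos [0.358  0.0255 0.4498] yaw 0.2775 tilt [0.0001 0.0008] F [ 1.4 -0.2  0.1] open 0.0004 j [ 0.29 -0.02 -0.48  2.05 -0.01  1.12 -1.48]
```

View pics/w1.png

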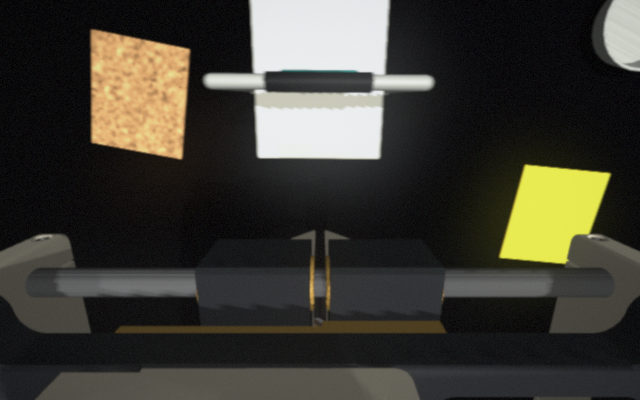

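```bash
python3 - <<'E'
from h import *
a=np.load("w1.npy"); s={"ee_pos":a[:3],"tool_rot":a[3:]}; c=cam("wrist",s)
im=cv2.imread("pics/w1.png")[:,:,::-1].copy()
print("lid",back(c,[(257,158.5),(380.5,157.5)],.148))
for b in (-.1,-.05,0,.05):print(b,"bar",proj(c,w((.4495,.0522,.2785),[(.132*np.sin(b),y,.078+.132*np.cos(b)) for y in (.075,-.075)])).round(1).tolist())
for k,g in (("cork",(.38,.274)),("yellow",(.3775,-.317))):
    x,r,st=padfit(c,im,k,g);print(k,x.round(4),round(r,2),st)
cv2.imwrite("pics/w1c.png",cv2.resize(im[50:170,195:445,::-1],None,fx=3,fy=3,interpolation=cv2.INTER_CUBIC))
E
```

```text
lid [[ 0.37238871  0.08767     0.148     ]
 [ 0.40348505 -0.01841866  0.148     ]]
-0.1 bar [[205.3, 95.7], [431.3, 95.3]]
-0.05 bar [[204.0, 85.1], [432.5, 84.7]]
0 bar [[202.9, 74.3], [433.6, 73.9]]
0.05 bar [[201.9, 63.4], [434.5, 63.0]]
cork [ 3.788e-01  2.740e-01  8.780e-02 -1.000e-04] 0.41 [   90    29   100   131 10870]
yellow [ 3.772e-01 -3.144e-01  1.749e-01  2.000e-04] 5.51 [ 499  164  112  100 7582]
```

View pics/w1c.png

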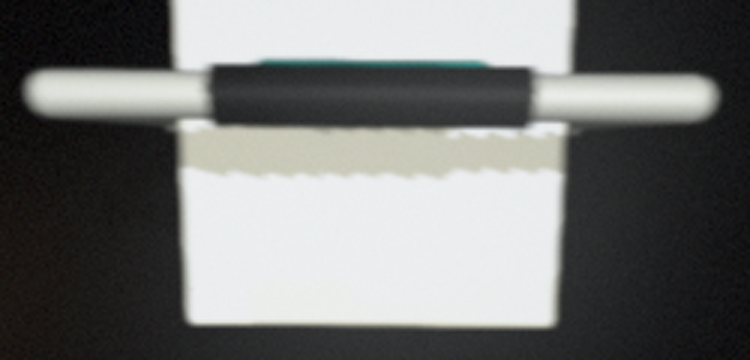

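Emit:
step_arm:
  steps:
    - [33,0,40,0,0,0]
    - [66,0,74,0,0,0]
    - [86,0,75,0,0,0]
    - [106,0,77,0,0,0]
    - [126,0,84,0,0,0]
    - [146,0,94,0,0,0]
    - [161,0,104,0,0,0]
    - [176,0,114,0,0,0]
    - [184,0,120,0,0,0]
    - [184,0,120,0,0,0]
    - [180,0,95,0,0,0]
    - [190,0,70,0,0,0]

```text
clock: 3.2
ee_pos: [0.5388, 0.0848, 0.3806]
tool_rot: [0.99, 0.141, 0.0, -0.001]
contact_force: [0.8, 0.7, 1.3]
opening: 0.0004
```

```bash
python3 - <<'E'
from h import *
s=status.sense();here(s); d=s["ee_pos"][:2]-[.45,.0525]; print(d@[.961,.277],d@[-.277,.961])
for n in ("scene","side"):
  im=viewer.grab_frame(n); cv2.imwrite(f"pics/{n}2.png",im[:,:,::-1])
a=cv2.imread("pics/scene2.png")[60:260,200:440];b=cv2.imread("pics/side2.png")[150:350,260:500]
cv2.imwrite("pics/c2.png",cv2.resize(np.hstack([a,b]),(800,330)))
E
```

```text
t 3.2 pos [0.5388 0.0848 0.3806] yaw 0.2838 tilt [-0.0004  0.0029] F [0.8 0.7 1.3] open 0.0004 j [ 0.12  0.38 -0.49  1.77  0.2   1.04 -1.73]
0.09429687097081522 0.00646021228271172
```

View pics/c2.png

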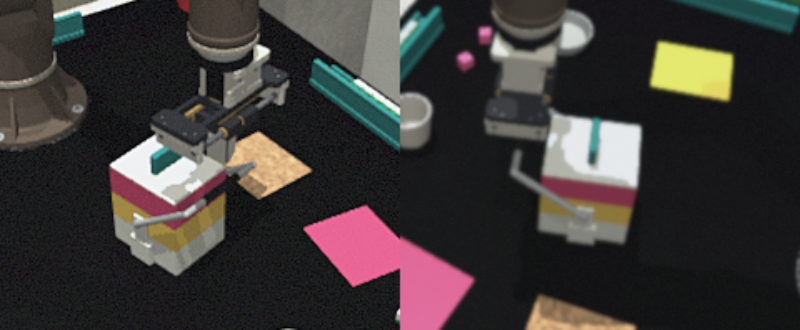

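Emit:
step_arm:
  steps:
    - [18,4,20,0,0,0]
    - [22,6,36,0,0,0]
    - [26,6,52,0,0,0]
    - [30,6,68,0,0,0]
    - [34,6,82,0,0,0]
    - [37,6,96,0,0,0]
    - [39,6,108,0,0,0]
    - [40,6,117,0,0,0]
    - [40,6,122,0,0,0]
    - [40,6,124,0,0,0]

```text
clock: 4.55
ee_pos: [0.5815, 0.0916, 0.2592]
tool_rot: [0.99, 0.141, 0.003, -0.002]
contact_force: [1.6, 0.5, 3.2]
opening: 0.0004
```

```bash
python3 - <<'E'
from h import *
s=status.sense();here(s); d=s["ee_pos"][:2]-[.45,.0525]; print(d@[.961,.277],d@[-.277,.961])
for n in ("side",):
  im=viewer.grab_frame(n); cv2.imwrite(f"pics/{n}3.png",im[:,:,::-1])
b=cv2.imread("pics/side3.png")[150:350,260:500]
cv2.imwrite("pics/c3.png",cv2.resize(b,(720,600)))
E
```

```text
t 4.55 pos [0.5815 0.0916 0.2592] yaw 0.2837 tilt [0.0062 0.0047] F [1.6 0.5 3.2] open 0.0004 j [ 0.05  0.57 -0.43  1.8   0.31  0.83 -1.81]
0.1372518741717307 0.0011849053957574908
```

View pics/c3.png

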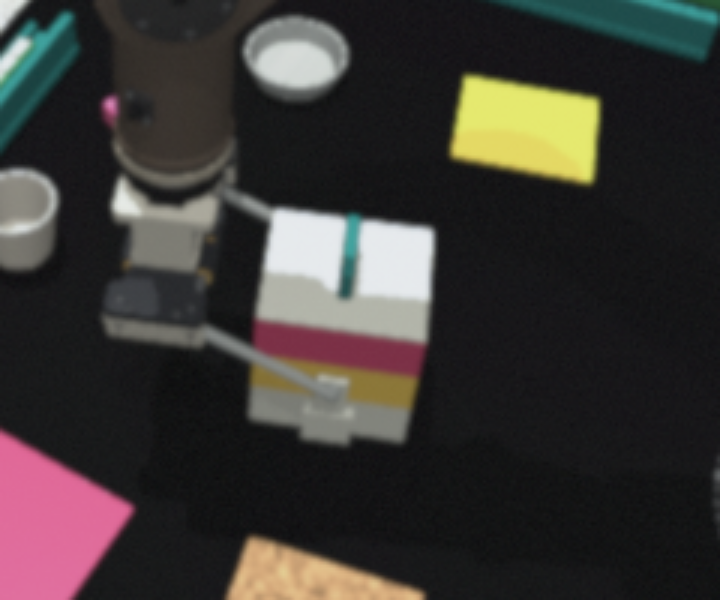

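Emit:
step_arm:
  steps:
    - [-2,0,3,0,0,0]
    - [-2,0,5,0,0,0]
    - [-2,0,7,0,0,0]
    - [-2,0,7,0,0,0]

```text
clock: 5.1
ee_pos: [0.58, 0.0912, 0.2523]
tool_rot: [0.99, 0.141, 0.004, -0.002]
contact_force: [4.7, 0.5, 0.5]
opening: 0.0004
```

```bash
python3 - <<'E'
from h import *
s=status.sense();here(s); d=s["ee_pos"][:2]-[.45,.0525]; print(d@[.961,.277],d@[-.277,.961])
E
```

```text
t 5.1 pos [0.58   0.0912 0.2523] yaw 0.2836 tilt [0.0072 0.005 ] F [4.7 0.5 0.5] open 0.0004 j [ 0.05  0.58 -0.43  1.81  0.31  0.82 -1.82]
0.13567458300781715 0.0011462826114681734
```

```bash
python3 - <<'E'
from h import *
for n in ("side","wrist","scene"):
  im=viewer.grab_frame(n); cv2.imwrite(f"pics/{n}4.png",im[:,:,::-1])
b=cv2.imread("pics/side4.png")[190:310,280:430]
cv2.imwrite("pics/c4.png",cv2.resize(b,None,fx=5,fy=5))
b=cv2.imread("pics/scene4.png")[110:250,240:380]
cv2.imwrite("pics/c4s.png",cv2.resize(b,None,fx=4,fy=4))
E
```

```text
(no output)
```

View pics/c4.png

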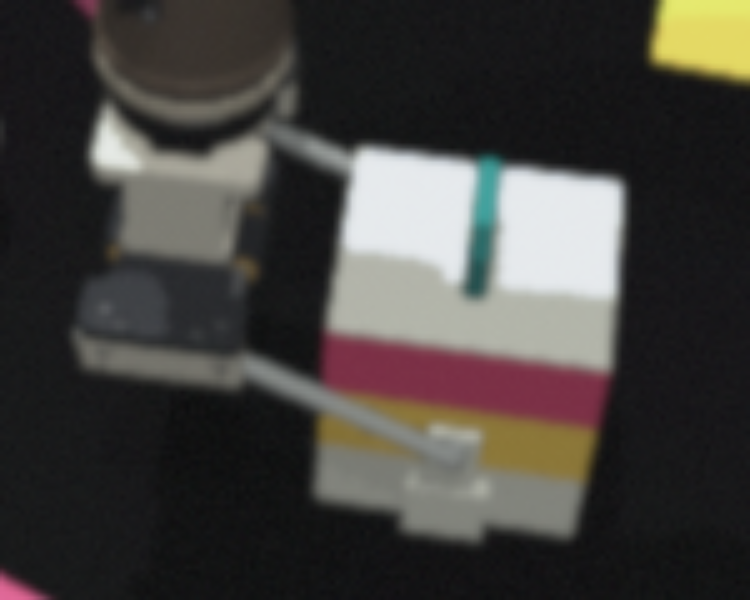

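View pics/c4s.png

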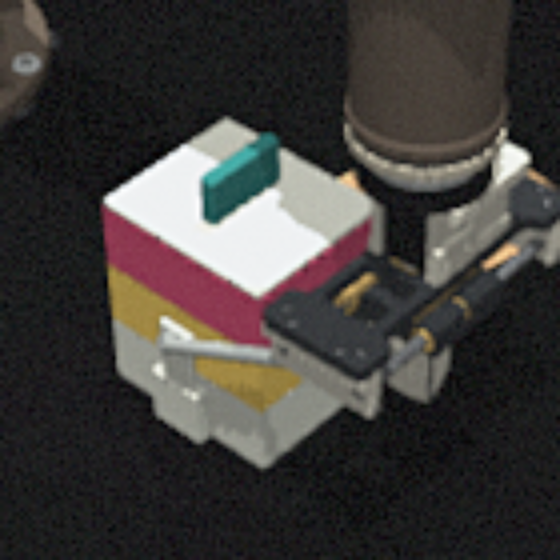

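View pics/wrist4.png

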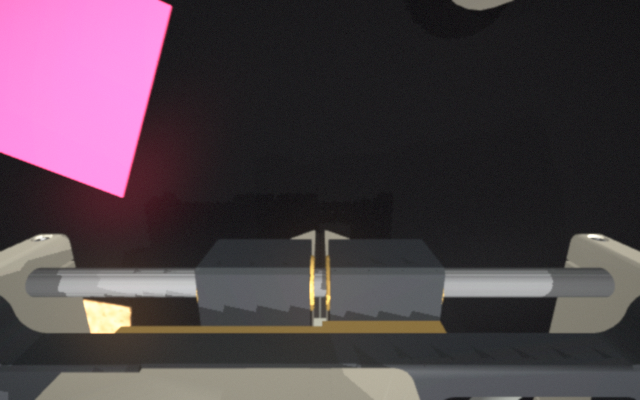

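```bash
python3 - <<'E'
from h import *
c=cam("side"); p=(.45,.0525,.281)
for a in (1.1,1.2,1.3,1.4,1.5,1.6):
    print(a,((proj(c,w(p,[(r*np.sin(a),.07,.078+r*np.cos(a)) for r in (0,.08,.132)]))-[280,190])*5).round().tolist(), "far",((proj(c,w(p,[(r*np.sin(a),-.07,.078+r*np.cos(a)) for r in (.08,.132)]))-[280,190])*5).round().tolist())
E
```

```text
1.1 [[450.0, 456.0], [304.0, 393.0], [206.0, 350.0]] far [[341.0, 166.0], [252.0, 124.0]]
1.2 [[450.0, 456.0], [297.0, 400.0], [194.0, 364.0]] far [[334.0, 174.0], [241.0, 138.0]]
1.3 [[450.0, 456.0], [291.0, 409.0], [186.0, 378.0]] far [[329.0, 183.0], [233.0, 153.0]]
1.4 [[450.0, 456.0], [287.0, 418.0], [180.0, 393.0]] far [[325.0, 192.0], [227.0, 169.0]]
1.5 [[450.0, 456.0], [284.0, 427.0], [177.0, 408.0]] far [[322.0, 201.0], [224.0, 185.0]]
1.6 [[450.0, 456.0], [284.0, 436.0], [177.0, 423.0]] far [[321.0, 211.0], [223.0, 201.0]]
```

Emit:
step_arm:
  steps:
    - [7,0,-15,0,0,0]
    - [7,0,-60,0,0,0]
    - [4,0,-95,0,0,0]
    - [-22,0,-97,0,0,0]
    - [-25,0,-84,0,0,0]
    - [-22,0,-70,0,0,0]
    - [-16,0,-56,0,0,0]
    - [-11,0,-42,0,0,0]
    - [-8,0,-28,0,0,0]
    - [-6,0,-16,0,0,0]
    - [-5,0,-7,0,0,0]
    - [-5,0,-3,0,0,0]

```text
clock: 6.75
ee_pos: [0.5752, 0.09, 0.256]
tool_rot: [0.99, 0.141, 0.004, -0.002]
contact_force: [-12.1, -4.0, 36.4]
opening: 0.0006
```

```bash
python3 - <<'E'
from h import *
s=status.sense();here(s); d=s["ee_pos"][:2]-[.45,.0525]; print(d@[.961,.277],d@[-.277,.961])
for n in ("side",):
  im=viewer.grab_frame(n); cv2.imwrite(f"pics/{n}5.png",im[:,:,::-1])
b=cv2.imread("pics/side5.png")[190:310,280:430]
cv2.imwrite("pics/c5.png",cv2.resize(b,None,fx=5,fy=5))
E
```

```text
t 6.75 pos [0.5752 0.09   0.256 ] yaw 0.2835 tilt [0.0072 0.0046] F [-12.1  -4.   36.4] open 0.0006 j [ 0.06  0.57 -0.43  1.82  0.31  0.82 -1.81]
0.1306736495344261 0.00132823764707815
```

View pics/c5.png

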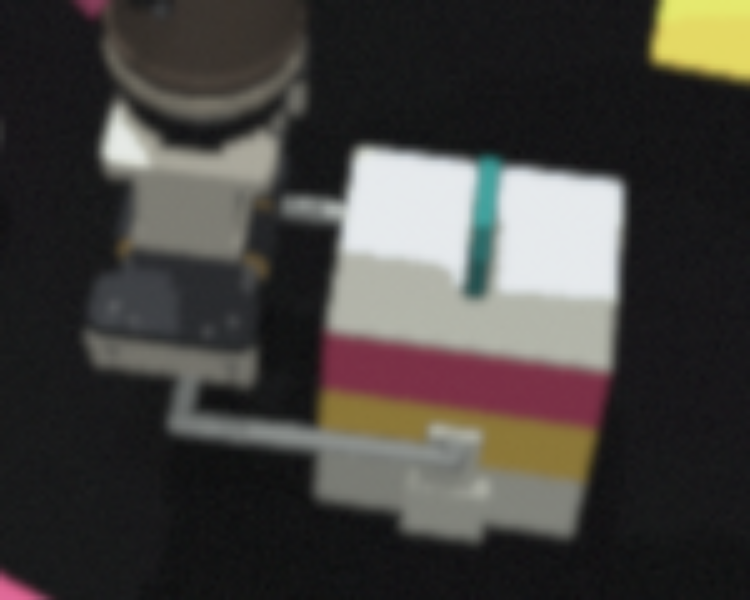

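```bash
python3 - <<'E'
from h import *
to(.45,.0525,.40,1.852)
to(.45,.0525,.33,1.852)
E
```

```text
[np.float64(-129.4), np.float64(0.7), np.float64(-144.7)] [np.float64(0.005), np.float64(-0.008), np.float64(-1.568)]
[np.float64(-130.0), np.float64(0.8), np.float64(-74.7)] [np.float64(0.005), np.float64(-0.008), np.float64(-1.568)]
```

Emit:
step_arm:
  steps:
    - [0,0,-35,0,0,0]
    - [0,0,-80,0,0,-0.15]
    - [-15,0,-120,0.001,-0.001,-0.32]
    - [-45,0,-142,0.002,-0.002,-0.49]
    - [-75,0,-145,0.003,-0.003,-0.66]
    - [-105,0,-145,0.004,-0.004,-0.83]
    - [-129,1,-145,0.005,-0.005,-1.0]
    - [-129,1,-145,0.005,-0.006,-1.17]
    - [-129,1,-145,0.005,-0.007,-1.34]
    - [-129,1,-145,0.005,-0.008,-1.5]
    - [-129,1,-145,0.005,-0.008,-1.568]
    - [-129,1,-145,0.005,-0.008,-1.568]
  jaw: 0.6

```text
clock: 8.3
ee_pos: [0.4503, 0.0524, 0.4002]
tool_rot: [0.601, 0.799, 0.0, -0.0]
contact_force: [0.3, 0.1, 0.7]
opening: 0.0553
```

```bash
python3 - <<'E'
from h import *
s=status.sense();here(s)
im=viewer.grab_frame("wrist"); cv2.imwrite("pics/w6.png",im[:,:,::-1])
im=viewer.grab_frame("side"); cv2.imwrite("pics/side6.png",im[:,:,::-1])
to(.45,.0525,.33,1.852)
b=im[170:310,240:430,::-1]
cv2.imwrite("pics/c6.png",cv2.resize(b,None,fx=4,fy=4))
# lid symmetric check: expected grip edges in wrist view
c=cam("wrist",s); print(proj(c,w((.45,.0525,.281),[(sx*.006,sy*.03,.182) for sx in (1,-1) for sy in (1,-1)])).round(1).tolist())
print(proj(c,w((.45,.0525,.281),[(sx*.065,sy*.055,.148) for sx in (1,-1) for sy in (1,-1)])).round(1).tolist())
E
```

```text
t 8.3 pos [0.4503 0.0524 0.4002] yaw 1.8512 tilt [0.0001 0.0004] F [0.3 0.1 0.7] open 0.0553 j [ 0.5   0.28 -0.88  1.93  0.25  1.05 -0.2 ]
[np.float64(0.2), np.float64(-0.4), np.float64(70.3)] [np.float64(0.0), np.float64(-0.0), np.float64(-0.002)]
[[328.6, 178.8], [328.0, 263.7], [309.9, 178.8], [310.7, 263.7]]
[[409.3, 134.8], [399.0, 271.7], [229.3, 135.0], [240.0, 271.8]]
```

View pics/w6.png

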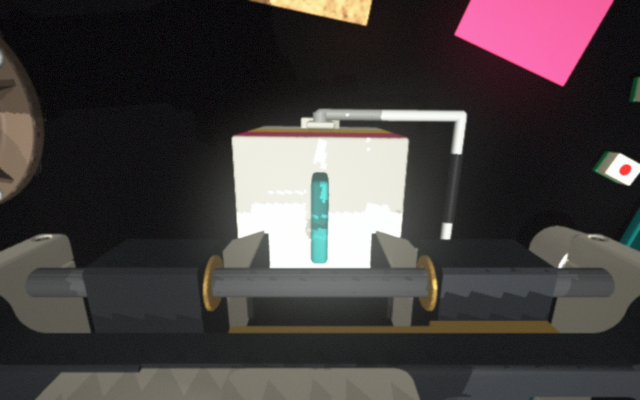

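View pics/c6.png

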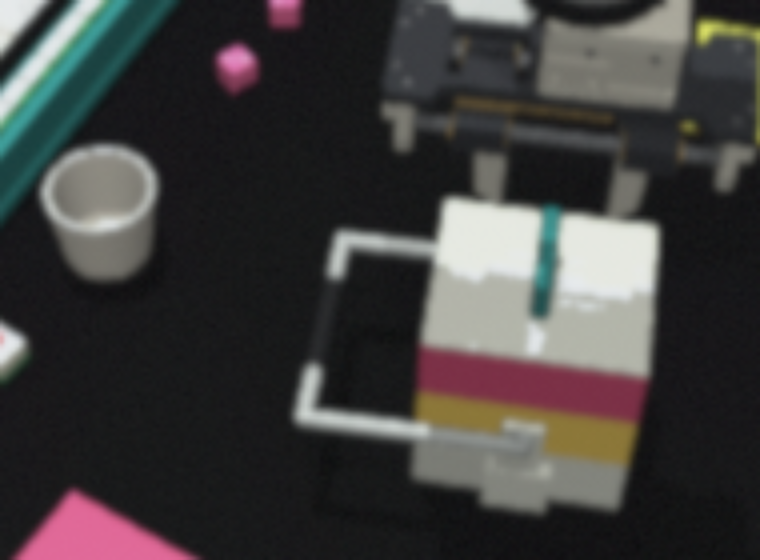

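Emit:
step_arm:
  steps:
    - [0,0,30,0,0,0]
    - [0,0,55,0,0,0]
    - [0,0,68,0,0,0]
    - [0,0,70,0,0,0]
    - [0,0,70,0,0,0]

```text
clock: 9.02
ee_pos: [0.4507, 0.0526, 0.3308]
tool_rot: [0.602, 0.799, 0.0, 0.0]
contact_force: [-0.5, -0.5, 1.2]
opening: 0.0549
```

Emit:
step_arm:
  steps:
    - [0,0,0,0,0,0]
    - [0,0,0,0,0,0]
    - [0,0,0,0,0,0]
    - [0,0,0,0,0,0]
    - [0,0,-3,0,0,0]
    - [0,0,-10,0,0,0]
    - [0,0,-20,0,0,0]
    - [0,0,-40,0,0,0]
    - [0,0,-40,0,0,0]
  jaw: 0
  newtons: 25

```text
clock: 10.15
ee_pos: [0.4511, 0.0529, 0.3723]
tool_rot: [0.602, 0.798, 0.001, 0.001]
contact_force: [-0.1, -0.2, -3.0]
opening: 0.0116
```

```bash
python3 - <<'E'
from h import *
s=status.sense();here(s)
im=viewer.grab_frame("wrist"); cv2.imwrite("pics/w7.png",im[:,:,::-1])
to(.3788,.2742,.33,1.658)
to(.3788,.2742,.199,1.658)
E
```

```text
t 10.15 pos [0.4511 0.0529 0.3723] yaw 1.8496 tilt [0.0039 0.0006] F [-0.1 -0.2 -3. ] open 0.0116 j [ 0.48  0.31 -0.87  1.96  0.28  0.99 -0.25]
[np.float64(232.9), np.float64(-8.4), np.float64(41.3)] [np.float64(0.003), np.float64(0.0), np.float64(0.191)]
[np.float64(232.9), np.float64(-8.7), np.float64(172.3)] [np.float64(0.003), np.float64(0.0), np.float64(0.191)]
```

View pics/w7.png

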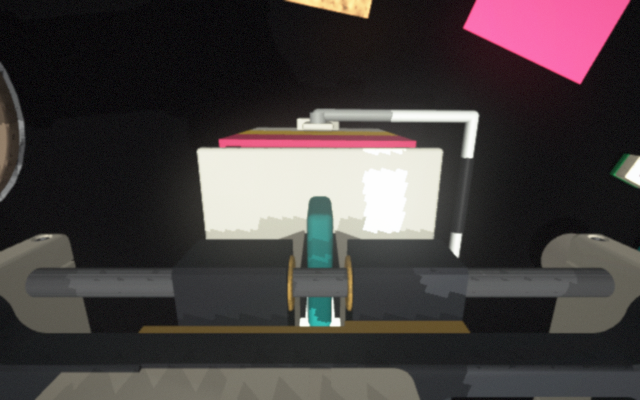

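```bash
python3 - <<'E'
from h import *
s=status.sense();c=cam("wrist",s)
q=back(c,[(198.5,148.5),(442.5,148.5)],s["ee_pos"][2]-.182)
R0=R.from_quat(s["tool_rot"])
print((R0.inv().apply(q-s["ee_pos"])*1000).round(1))
E
```

```text
[[ 53.8 -61.7 181.8]
 [ 53.7  62.5 182.1]]
```

Emit:
step_arm:
  steps:
    - [30,-1,-5,0,0,0.03]
    - [75,-3,0,0,0,0.08]
    - [120,-5,10,0,0,0.12]
    - [165,-7,25,0.002,0,0.17]
    - [205,-8,40,0.003,0,0.191]
    - [228,-8,60,0.003,0,0.191]
    - [233,-8,85,0.003,0,0.191]
    - [233,-8,110,0.003,0,0.191]
    - [233,-8,130,0.003,0,0.191]
    - [233,-8,145,0.003,0,0.191]
    - [233,-8,155,0.003,0,0.191]
    - [233,-8,155,0.003,0,0.191]

```text
clock: 11.7
ee_pos: [0.3793, 0.2744, 0.2158]
tool_rot: [0.675, 0.737, -0.001, -0.0]
contact_force: [0.0, -1.1, -1.6]
opening: 0.0116
```

```bash
python3 - <<'E'
from h import *
s=status.sense();here(s)
to(.3788,.2742,.199,1.658)
ims=[]
for n in("side","scene"):
  im=viewer.grab_frame(n); cv2.imwrite(f"pics/{n}8.png",im[:,:,::-1]);ims.append(im)
cv2.imwrite("pics/c8.png",cv2.resize(np.hstack([ims[0][270:400,280:440],ims[1][90:220,280:440]])[:,:,::-1],None,fx=2.5,fy=2.5))
E
```

```text
t 11.7 pos [0.3793 0.2744 0.2158] yaw 1.6585 tilt [-0.0011 -0.0007] F [ 0.  -1.1 -1.6] open 0.0116 j [-0.21  0.56 -0.7   2.1   0.57  0.68 -1.21]
[np.float64(-0.1), np.float64(-0.5), np.float64(16.8)] [np.float64(-0.001), np.float64(0.001), np.float64(0.0)]
```

View pics/c8.png

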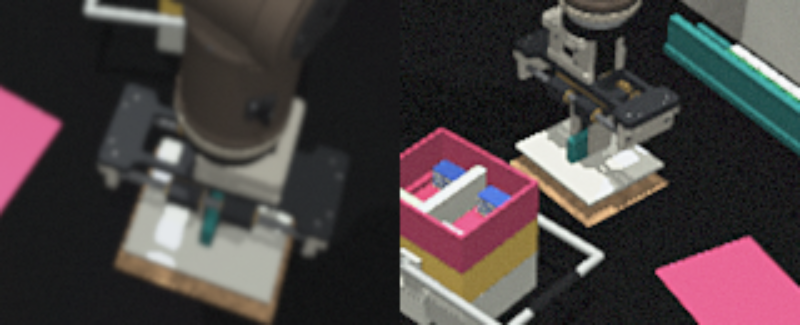

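Emit:
step_arm:
  steps:
    - [0,0,5,0,0,0]
    - [0,0,9,0,0,0]
    - [0,0,12,0,0,0]
    - [0,0,14,0,0,0]
    - [0,0,15,0,0,0]
    - [0,0,16,0,0,0]
    - [0,0,16.5,0,0,0]
    - [0,0,17,0,0,0]

```text
clock: 12.8
ee_pos: [0.3792, 0.2749, 0.2014]
tool_rot: [0.675, 0.738, 0.0, 0.001]
contact_force: [-7.4, -6.3, 34.0]
opening: 0.0115
```

```bash
python3 - <<'E'
from h import *
here()
E
```

```text
t 12.8 pos [0.3792 0.2749 0.2014] yaw 1.6587 tilt [ 0.0019 -0.0006] F [-7.4 -6.3 34. ] open 0.0115 j [-0.23  0.58 -0.68  2.11  0.6   0.65 -1.24]
```

Emit:
step_arm:
  steps:
    - [0,0,-1,0,0,0]
    - [0,0,-1.2,0,0,0]

```text
clock: 13.05
ee_pos: [0.3793, 0.275, 0.2027]
tool_rot: [0.675, 0.738, 0.001, 0.001]
contact_force: [-0.1, 0.7, -1.3]
opening: 0.0121
```

Emit:
step_arm:
  steps:
    - [0,0,0,0,0,0]
    - [0,0,0,0,0,0]
    - [0,0,0,0,0,0]
    - [0,0,-20,0,0,0]
    - [0,0,-60,0,0,0]
    - [0,0,-110,0,0,0]
    - [0,0,-150,0,0,0]
    - [0,0,-170,0,0,0]
  jaw: 0.5

```text
clock: 14.05
ee_pos: [0.3789, 0.2754, 0.3749]
tool_rot: [0.675, 0.737, 0.002, 0.001]
contact_force: [-0.2, 0.6, -1.5]
opening: 0.0461
```

```bash
python3 - <<'E'
from h import *
s=status.sense();here(s)
ims=[]
for n in("side","scene","wrist"):
  im=viewer.grab_frame(n); cv2.imwrite(f"pics/{n}9.png",im[:,:,::-1]);ims.append(im)
cv2.imwrite("pics/c9.png",cv2.resize(np.hstack([ims[0][270:400,280:440],ims[1][90:220,280:440]])[:,:,::-1],None,fx=2.5,fy=2.5))
c=cam("wrist",s);print(padfit(c,ims[2],"pink",(.625,.29)))
to(.45,.0525,.40,1.852)
E
```

```text
t 14.05 pos [0.3789 0.2754 0.3749] yaw 1.6587 tilt [0.0045 0.0011] F [-0.2  0.6 -1.5] open 0.0461 j [-0.04  0.34 -0.88  1.93  0.31  1.01 -0.97]
(array([ 6.22513889e-01,  2.89942820e-01, -1.07579702e-01, -4.90060736e-05]), np.float64(0.3283238400202405), array([  457,   117,   154,   124, 12775], dtype=int32))
[np.float64(-228.0), np.float64(51.4), np.float64(-26.5)] [np.float64(0.004), np.float64(0.0), np.float64(-0.194)]
```

View pics/c9.png

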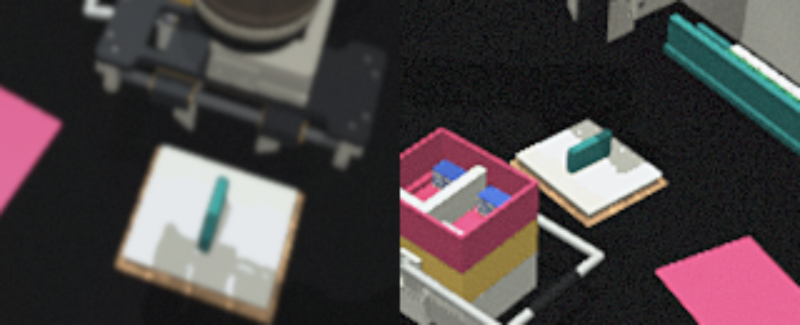

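View pics/wrist9.png

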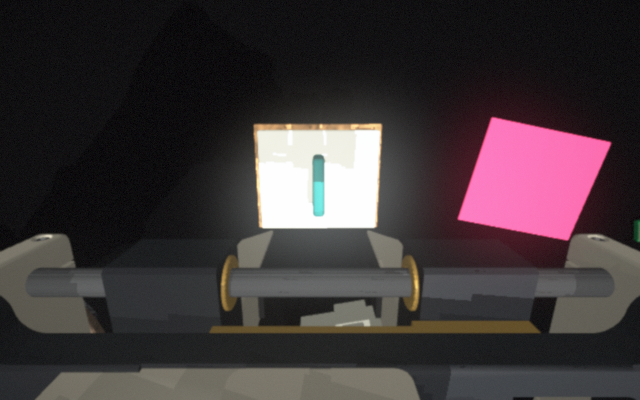

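Emit:
step_arm:
  steps:
    - [-40,8,-26,0,0,-0.04]
    - [-90,20,-26,0.001,0,-0.08]
    - [-140,32,-26,0.002,0,-0.13]
    - [-190,43,-26,0.003,0,-0.18]
    - [-228,51,-26,0.004,0,-0.194]
    - [-228,51,-26,0.004,0,-0.194]
    - [-228,51,-26,0.004,0,-0.194]

```text
clock: 15.08
ee_pos: [0.4493, 0.0529, 0.3986]
tool_rot: [0.601, 0.799, -0.0, -0.001]
contact_force: [0.4, 0.3, 0.1]
opening: 0.0457
```

```bash
python3 - <<'E'
from h import *
s=status.sense();here(s)
im=viewer.grab_frame("wrist"); cv2.imwrite("pics/w10.png",im[:,:,::-1])
to(.45,.0525,.277,1.852)
c=cam("wrist",s)
print(proj(c,w((.45,.0525,.281),[(sx*.006,sy*.045,.132) for sx in (1,-1) for sy in (1,-1)])).round(1).tolist())
print(proj(c,w((.45,.0525,.281),[(sx*.065,sy*.055,.142) for sx in (1,-1) for sy in (1,-1)])).round(1).tolist())
b=im[100:300,180:460,::-1]
cv2.imwrite("pics/c10.png",cv2.resize(b,None,fx=2.8,fy=2.8))
# lid check
s9=None
E
```

```text
t 15.07 pos [0.4493 0.0529 0.3986] yaw 1.8524 tilt [-0.0015  0.0001] F [0.4 0.3 0.1] open 0.0457 j [ 0.5   0.28 -0.88  1.93  0.24  1.05 -0.2 ]
[np.float64(-1.1), np.float64(0.7), np.float64(121.8)] [np.float64(-0.001), np.float64(-0.0), np.float64(0.002)]
[[328.9, 147.6], [328.0, 253.7], [313.4, 147.6], [314.0, 253.7]]
[[409.5, 135.6], [399.2, 270.1], [233.0, 135.5], [242.9, 269.9]]
```

View pics/c10.png

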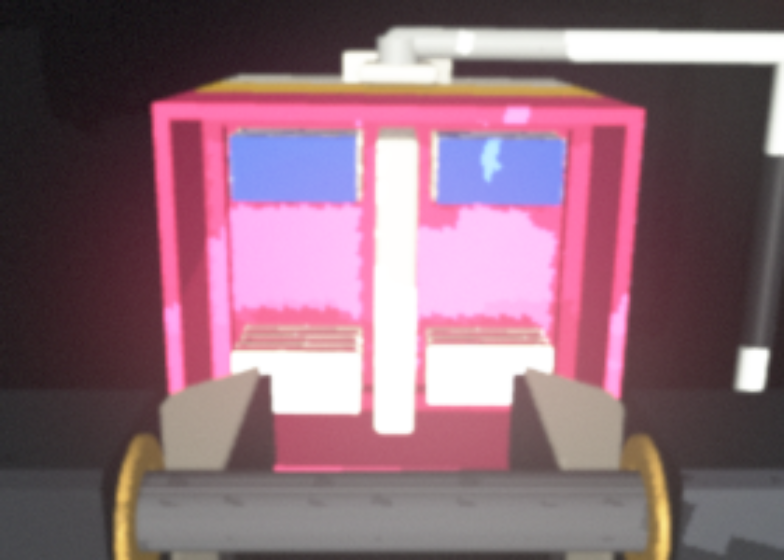

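Emit:
step_arm:
  steps:
    - [-1,0.7,45,0,0,0]
    - [-1,0.7,85,0,0,0.002]
    - [-1,0.7,110,0,0,0.002]
    - [-1,0.7,120,0,0,0.002]
    - [-1,0.7,122,0,0,0.002]
    - [-1,0.7,122,0,0,0.002]

```text
clock: 15.88
ee_pos: [0.4503, 0.0531, 0.2776]
tool_rot: [0.601, 0.799, 0.0, -0.0]
contact_force: [0.4, -0.1, -0.7]
opening: 0.0461
```

Emit:
step_arm:
  steps:
    - [0,0,0,0,0,0]
    - [0,0,0,0,0,0]
    - [0,0,0,0,0,0]
    - [0,0,0,0,0,0]
    - [0,0,-2,0,0,0]
    - [0,0,-6,0,0,0]
    - [0,0,-12,0,0,0]
    - [0,0,-25,0,0,0]
    - [0,0,-45,0,0,0]
    - [0,0,-65,0,0,0]
    - [0,0,-70,0,0,0]
  jaw: 0
  newtons: 45

```text
clock: 17.25
ee_pos: [0.4506, 0.0533, 0.3492]
tool_rot: [0.601, 0.799, 0.001, 0.001]
contact_force: [-0.1, -0.2, -3.6]
opening: 0.012
```

```bash
python3 - <<'E'
from h import *
s=status.sense();here(s)
ims=[]
for n in("side","wrist"):
  im=viewer.grab_frame(n); cv2.imwrite(f"pics/{n}11.png",im[:,:,::-1]);ims.append(im)
cv2.imwrite("pics/c11.png",cv2.resize(np.hstack([ims[0][170:310,280:440],ims[1][120:260,220:420]])[:,:,::-1],None,fx=2.2,fy=2.2))
to(.623,.2903,.34,1.4634)
to(.623,.2903,.192,1.4634)
E
```

```text
t 17.25 pos [0.4506 0.0533 0.3492] yaw 1.852 tilt [0.0028 0.0004] F [-0.1 -0.2 -3.6] open 0.012 j [ 0.45  0.34 -0.85  2.    0.32  0.94 -0.28]
[np.float64(180.0), np.float64(231.6), np.float64(8.4)] [np.float64(0.001), np.float64(0.0), np.float64(0.388)]
[np.float64(180.1), np.float64(231.4), np.float64(156.4)] [np.float64(0.001), np.float64(0.0), np.float64(0.388)]
```

View pics/c11.png

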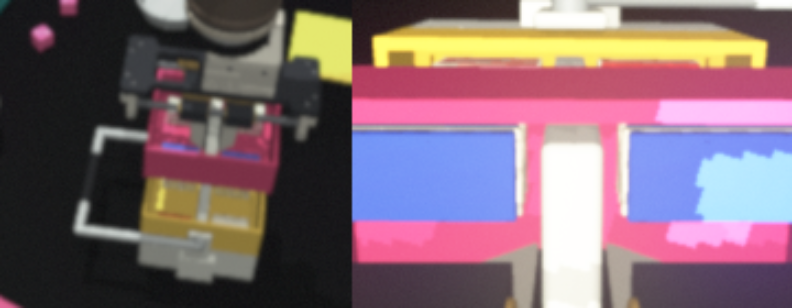

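Emit:
step_arm:
  steps:
    - [10,13,0,0,0,0.02]
    - [34,44,0,0,0,0.07]
    - [62,80,2,0,0,0.13]
    - [90,116,5,0,0,0.2]
    - [118,152,10,0,0,0.26]
    - [145,186,20,0,0,0.32]
    - [167,215,40,0,0,0.37]
    - [178,229,65,0.001,0,0.388]
    - [180,231,90,0.001,0,0.388]
    - [180,231,112,0.001,0,0.388]
    - [180,231,130,0.001,0,0.388]
    - [180,231,140,0.001,0,0.388]

```text
clock: 18.85
ee_pos: [0.6224, 0.2895, 0.2071]
tool_rot: [0.744, 0.668, -0.001, 0.0]
contact_force: [0.3, 0.5, -2.6]
opening: 0.0117
```

```bash
python3 - <<'E'
from h import *
s=status.sense();here(s)
to(.623,.2903,.194,1.4634)
E
```

```text
t 18.85 pos [0.6224 0.2895 0.2071] yaw 1.4635 tilt [-0.0006 -0.0009] F [ 0.3  0.5 -2.6] open 0.0117 j [-0.16  0.81 -0.58  1.55  0.51  0.94 -1.02]
[np.float64(0.9), np.float64(0.5), np.float64(13.1)] [np.float64(-0.001), np.float64(0.001), np.float64(0.0)]
```

Emit:
step_arm:
  steps:
    - [1,0.5,4,0,0,0]
    - [1,0.5,7,0,0,0]
    - [1,0.5,9,0,0,0]
    - [1,0.5,10,0,0,0]
    - [1,0.5,11,0,0,0]

```text
clock: 19.48
ee_pos: [0.6231, 0.2905, 0.1964]
tool_rot: [0.744, 0.668, -0.0, 0.0]
contact_force: [-0.7, -0.6, -3.8]
opening: 0.0116
```

```bash
python3 - <<'E'
from h import *
s=status.sense();here(s)
to(.623,.2903,.194,1.4634)
E
```

```text
t 19.48 pos [0.6231 0.2905 0.1964] yaw 1.4635 tilt [-0.0002 -0.0006] F [-0.7 -0.6 -3.8] open 0.0116 j [-0.17  0.82 -0.58  1.56  0.52  0.92 -1.03]
[np.float64(-0.2), np.float64(-0.0), np.float64(2.4)] [np.float64(-0.0), np.float64(0.001), np.float64(0.0)]
```

Emit:
step_arm:
  steps:
    - [0,0,0.7,0,0,0]
    - [0,0,1.4,0,0,0]
    - [0,0,2,0,0,0]
    - [0,0,2.4,0,0,0]

```text
clock: 19.98
ee_pos: [0.6231, 0.2905, 0.1939]
tool_rot: [0.744, 0.668, -0.0, 0.0]
contact_force: [-0.4, 1.1, -3.8]
opening: 0.012
```

Emit:
step_arm:
  steps:
    - [0,0,0.6,0,0,0]
    - [0,0,1.2,0,0,0]
    - [0,0,1.6,0,0,0]

```text
clock: 20.35
ee_pos: [0.623, 0.2905, 0.1928]
tool_rot: [0.744, 0.668, -0.0, 0.0]
contact_force: [-3.3, -2.2, 5.2]
opening: 0.012
```

Emit:
step_arm:
  steps:
    - [0,0,0,0,0,0]
    - [0,0,0,0,0,0]
    - [0,0,0,0,0,0]
    - [0,0,-20,0,0,0]
    - [0,0,-60,0,0,0]
    - [0,0,-110,0,0,0]
    - [0,0,-160,0,0,0]
    - [0,0,-200,0,0,0]
  jaw: 0.5

```text
clock: 21.35
ee_pos: [0.6227, 0.2909, 0.3969]
tool_rot: [0.744, 0.668, 0.001, 0.0]
contact_force: [0.5, 0.4, -1.1]
opening: 0.0456
```

```bash
python3 - <<'E'
from h import *
s=status.sense();here(s)
ims=[]
for n in("side","wrist"):
  im=viewer.grab_frame(n); cv2.imwrite(f"pics/{n}12.png",im[:,:,::-1]);ims.append(im)
cv2.imwrite("pics/c12.png",cv2.resize(np.hstack([ims[0][250:390,200:360],ims[1][100:240,220:420]])[:,:,::-1],None,fx=2.2,fy=2.2))
to(.4503,.0528,.40,1.852)
c=cam("side"); cw=cam("wrist",s)
for nm,cc in (("side",c),("wrist",cw)):
  print(nm,"pad",proj(cc,w((.623,.2903,-.1076),[(sx*.07,sy*.06,.003) for sx in (1,-1) for sy in (1,-1)])).round(1).tolist())
  print("rim",proj(cc,w((.623,.2903,-.1076),[(sx*.065,sy*.055,.057) for sx in (1,-1) for sy in (1,-1)])).round(1).tolist())
E
```

```text
t 21.35 pos [0.6227 0.2909 0.3969] yaw 1.4638 tilt [0.0024 0.001 ] F [ 0.5  0.4 -1.1] open 0.0456 j [-0.13  0.63 -0.66  1.37  0.39  1.27 -0.92]
[np.float64(-256.2), np.float64(-146.4), np.float64(-2.3)] [np.float64(0.008), np.float64(-0.004), np.float64(-0.388)]
side pad [[227.0, 330.1], [258.2, 292.1], [275.3, 360.5], [304.7, 318.6]]
rim [[226.2, 318.5], [256.1, 282.8], [272.7, 347.1], [300.9, 308.0]]
wrist pad [[379.9, 121.8], [375.0, 220.0], [258.4, 121.8], [263.5, 220.1]]
rim [[384.7, 129.0], [379.0, 232.5], [253.6, 129.0], [259.4, 232.5]]
```

View pics/c12.png

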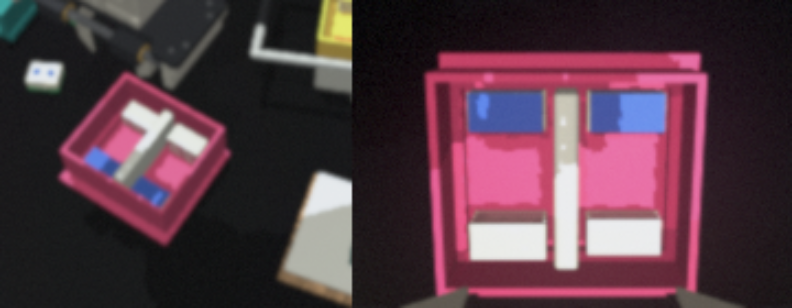

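View pics/wrist12.png

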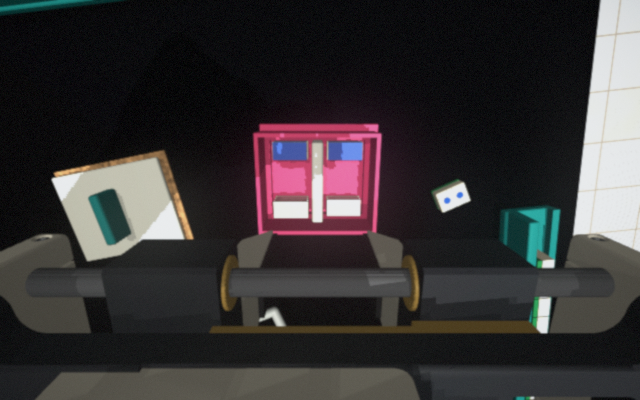

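Emit:
step_arm:
  steps:
    - [-40,-23,-3,0,0,-0.05]
    - [-90,-51,-3,0.001,0,-0.12]
    - [-140,-80,-3,0.003,-0.001,-0.2]
    - [-190,-108,-3,0.005,-0.002,-0.28]
    - [-235,-134,-2,0.007,-0.004,-0.36]
    - [-256,-146,-2,0.008,-0.004,-0.388]
    - [-256,-146,-2,0.008,-0.004,-0.388]
    - [-256,-146,-2,0.008,-0.004,-0.388]

```text
clock: 22.45
ee_pos: [0.4512, 0.0538, 0.4003]
tool_rot: [0.601, 0.799, 0.001, 0.001]
contact_force: [0.2, 0.0, -0.5]
opening: 0.0458
```

```bash
python3 - <<'E'
from h import *
s=status.sense();here(s)
im=viewer.grab_frame("wrist"); cv2.imwrite("pics/w13.png",im[:,:,::-1])
to(.4503,.0528,.231,1.852)
c=cam("wrist",s)
print(proj(c,w((.45,.0525,.281),[(sx*.006,sy*.045,.086) for sx in (1,-1) for sy in (1,-1)])).round(1).tolist())
print(proj(c,w((.45,.0525,.281),[(sx*.065,sy*.055,.096) for sx in (1,-1) for sy in (1,-1)])).round(1).tolist())
b=im[100:300,180:460,::-1]
cv2.imwrite("pics/c13.png",cv2.resize(b,None,fx=2.8,fy=2.8))
b=cv2.imread("pics/w1.png")[150:280,480:630]
cv2.imwrite("pics/y1.png",cv2.resize(b,None,fx=4,fy=4,interpolation=cv2.INTER_CUBIC))
E
```

```text
t 22.45 pos [0.4512 0.0538 0.4003] yaw 1.8515 tilt [0.0019 0.0004] F [ 0.2  0.  -0.5] open 0.0458 j [ 0.48  0.27 -0.86  1.92  0.24  1.05 -0.2 ]
[np.float64(-1.0), np.float64(-1.6), np.float64(169.2)] [np.float64(0.002), np.float64(-0.0), np.float64(0.0)]
[[324.0, 141.7], [323.8, 232.8], [311.0, 141.7], [311.8, 232.8]]
[[391.1, 131.3], [384.2, 246.1], [243.8, 131.5], [251.3, 246.3]]
```

View pics/c13.png

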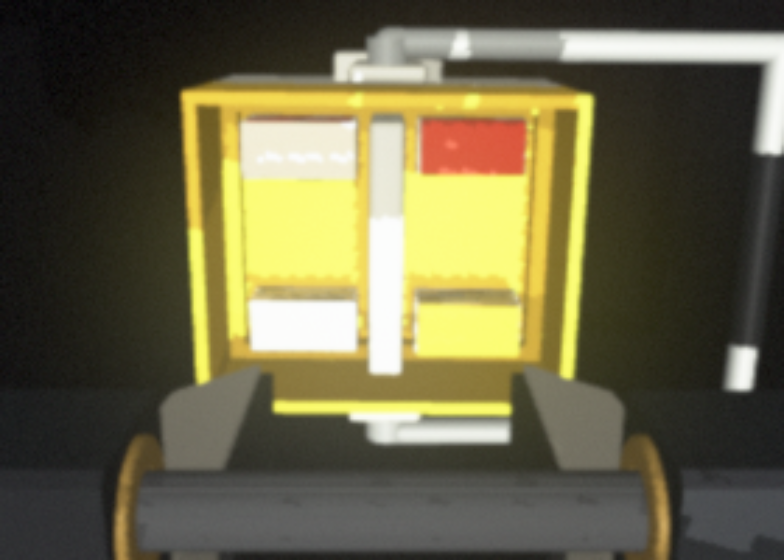

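View pics/y1.png

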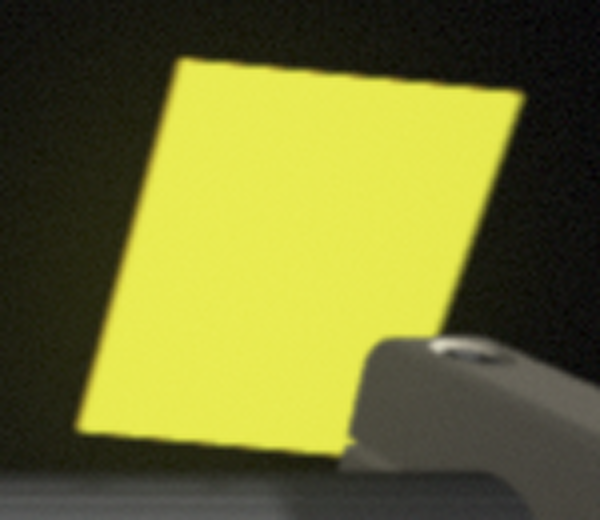

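```bash
python3 - <<'E'
from h import *
a=np.load("w1.npy"); s={"ee_pos":a[:3],"tool_rot":a[3:]}; c=cam("wrist",s)
q=np.array([(177,58),(525,92),(77,432),(440,334),(340,455)])/4+[480,150]-.4
P=back(c,q,.003)[:,:2]; print(P.round(4).tolist())
# 177,58: far-left (+x,+y); 525,92: (+x,-y); 77,432: (-x,+y); others lie on right edge (y=-.06) / near edge (x=-.07)
def f(p):
    d=P-p[:2]; x=d@[np.cos(p[2]),np.sin(p[2])]; y=d@[-np.sin(p[2]),np.cos(p[2])]
    return 1e3*np.array([x[0]-.07,y[0]-.06,x[1]-.07,y[1]+.06,x[2]+.07,y[2]-.06,y[3]+.06,x[4]+.07])
r=least_squares(f,[.377,-.316,.18]);print(r.x,r.fun.round(1))
E
```

```text
[[0.4349, -0.2412], [0.4568, -0.3611], [0.297, -0.2676], [0.3689, -0.3775], [0.3152, -0.3658]]
[ 0.37696089 -0.3141625   0.18326147] [ 0.3  1.1 -0.  -0.7 -0.1  0.4 -0.8 -0.1]
```

Emit:
step_arm:
  steps:
    - [-1,-1.5,45,0,0,0]
    - [-1,-1.5,90,0,0,0]
    - [-1,-1.5,130,0.002,0,0]
    - [-1,-1.5,155,0.002,0,0]
    - [-1,-1.5,166,0.002,0,0]
    - [-1,-1.5,169,0.002,0,0]
    - [-1,-1.5,169,0.002,0,0]

```text
clock: 23.38
ee_pos: [0.4508, 0.0532, 0.2318]
tool_rot: [0.601, 0.799, 0.0, 0.0]
contact_force: [0.2, 0.6, -0.9]
opening: 0.0459
```

Emit:
step_arm:
  steps:
    - [0,0,0,0,0,0]
    - [0,0,0,0,0,0]
    - [0,0,0,0,0,0]
    - [0,0,0,0,0,0]
    - [0,0,-2,0,0,0]
    - [0,0,-6,0,0,0]
    - [0,0,-12,0,0,0]
    - [0,0,-25,0,0,0]
    - [0,0,-45,0,0,0]
    - [0,0,-70,0,0,0]
    - [0,0,-90,0,0,0]
    - [0,0,-95,0,0,0]
  jaw: 0
  newtons: 45

```text
clock: 24.88
ee_pos: [0.451, 0.0534, 0.3284]
tool_rot: [0.601, 0.799, 0.001, 0.001]
contact_force: [-0.1, 0.2, -4.2]
opening: 0.0116
```

```bash
python3 - <<'E'
from h import *
s=status.sense();here(s)
ims=[]
for n in("side","scene"):
  im=viewer.grab_frame(n); cv2.imwrite(f"pics/{n}14.png",im[:,:,::-1]);ims.append(im)
cv2.imwrite("pics/c14.png",np.vstack([ims[0],ims[1]])[:,:,::-1][100:700])
E
```

```text
t 24.88 pos [0.451  0.0534 0.3284] yaw 1.8525 tilt [0.0034 0.0003] F [-0.1  0.2 -4.2] open 0.0116 j [ 0.42  0.36 -0.82  2.02  0.34  0.89 -0.3 ]
```

View pics/c14.png

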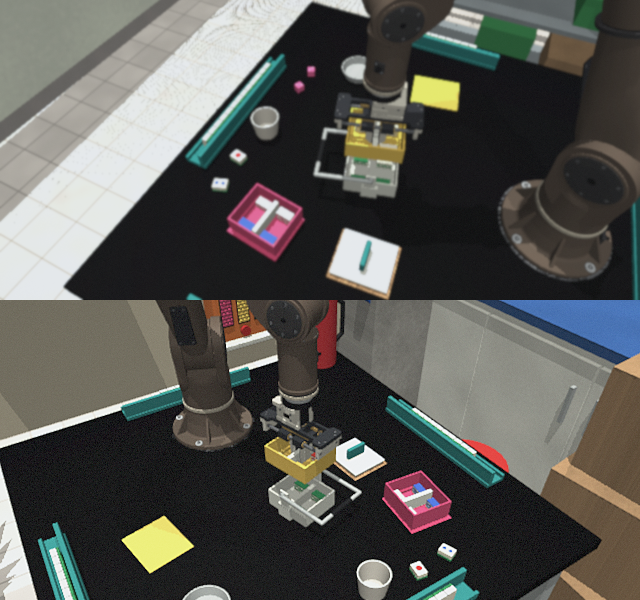

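```bash
python3 - <<'E'
from h import *
to(.3766,-.3155,.215,1.753)
E
```

```text
[np.float64(-333.4), np.float64(-173.8), np.float64(112.1)] [np.float64(0.002), np.float64(0.0), np.float64(0.099)]
```

Emit:
step_arm:
  steps:
    - [-12,-6,0,0,0,0.0]
    - [-42,-22,0,0,0,0.02]
    - [-78,-41,0,0,0,0.03]
    - [-115,-60,0,0,0,0.04]
    - [-153,-80,0,0,0,0.05]
    - [-191,-100,3,0,0,0.06]
    - [-229,-119,10,0,0,0.07]
    - [-265,-138,20,0.001,0,0.08]
    - [-297,-155,35,0.001,0,0.09]
    - [-320,-167,55,0.002,0,0.099]
    - [-331,-173,78,0.002,0,0.099]
    - [-333,-174,100,0.002,0,0.099]

```text
clock: 26.48
ee_pos: [0.3747, -0.3168, 0.2254]
tool_rot: [0.641, 0.768, -0.001, -0.001]
contact_force: [0.3, -0.2, -4.0]
opening: 0.0116
```

```bash
python3 - <<'E'
from h import *
s=status.sense();here(s)
to(.3766,-.3155,.196,1.753)
E
```

```text
t 26.48 pos [ 0.3747 -0.3168  0.2254] yaw 1.7508 tilt [-0.002   0.0003] F [ 0.3 -0.2 -4. ] open 0.0116 j [ 1.04  0.54 -0.6   2.05  0.47  0.69  0.32]
[np.float64(0.9), np.float64(2.2), np.float64(29.4)] [np.float64(-0.002), np.float64(-0.001), np.float64(-0.002)]
```

Emit:
step_arm:
  steps:
    - [1,1,8,0,0,0]
    - [1,2,15,-0.001,0,-0.002]
    - [1,2,21,-0.001,0,-0.002]
    - [1,2,26,-0.001,0,-0.002]
    - [1,2,28,-0.001,0,-0.002]
    - [1,2,29,-0.001,0,-0.002]
    - [1,2,29.5,-0.001,0,-0.002]

```text
clock: 27.35
ee_pos: [0.3765, -0.3154, 0.196]
tool_rot: [0.64, 0.768, -0.0, -0.0]
contact_force: [0.4, -0.2, -4.3]
opening: 0.0118
```

```bash
python3 - <<'E'
from h import *
s=status.sense();here(s)
to(.3766,-.3155,.194,1.753)
ims=[]
for n in("side","scene"):
  im=viewer.grab_frame(n); cv2.imwrite(f"pics/{n}15.png",im[:,:,::-1]);ims.append(im)
cv2.imwrite("pics/c15.png",cv2.resize(np.hstack([ims[0][120:260,370:500],ims[1][160:300,90:220]])[:,:,::-1],None,fx=3,fy=3))
E
```

```text
t 27.35 pos [ 0.3765 -0.3154  0.196 ] yaw 1.7529 tilt [-0.0007  0.0003] F [ 0.4 -0.2 -4.3] open 0.0118 j [ 1.01  0.58 -0.56  2.07  0.51  0.63  0.28]
[np.float64(-0.1), np.float64(0.1), np.float64(2.0)] [np.float64(-0.001), np.float64(-0.0), np.float64(-0.0)]
```

View pics/c15.png

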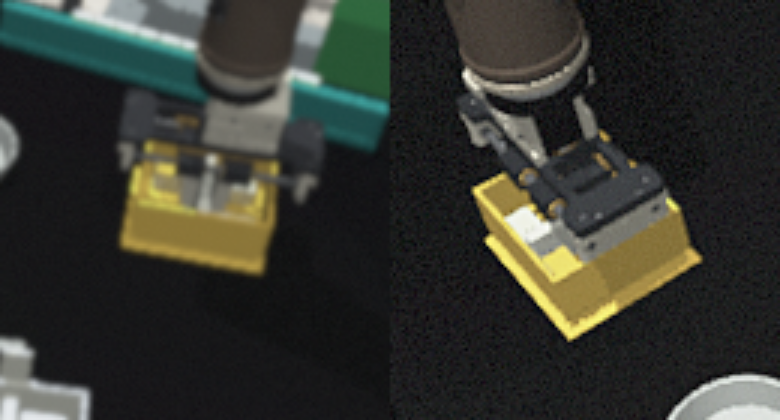

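Tray is aligned and level above the yellow pad; about 3 mm left to lower.

Emit:
step_arm:
  steps:
    - [0,0,0.7,0,0,0]
    - [0,0,1.4,0,0,0]
    - [0,0,2.0,0,0,0]
    - [0,0,2.6,0,0,0]
    - [0,0,3.2,0,0,0]

```text
clock: 28.08
ee_pos: [0.3765, -0.3154, 0.1929]
tool_rot: [0.64, 0.768, -0.0, -0.0]
contact_force: [-2.4, 2.2, 8.0]
opening: 0.0116
```

Emit:
step_arm:
  steps:
    - [0,0,0,0,0,0]
    - [0,0,0,0,0,0]
    - [0,0,0,0,0,0]
    - [0,0,-20,0,0,0]
    - [0,0,-60,0,0,0]
    - [0,0,-110,0,0,0]
    - [0,0,-160,0,0,0]
    - [0,0,-200,0,0,0]
  jaw: 0.5

```text
clock: 29.08
ee_pos: [0.3767, -0.3153, 0.395]
tool_rot: [0.64, 0.769, -0.0, 0.0]
contact_force: [0.6, -0.3, -0.1]
opening: 0.0459
```

```bash
python3 - <<'E'
from h import *
s=status.sense();here(s)
ims=[]
for n in("side","scene","wrist"):
  im=viewer.grab_frame(n); cv2.imwrite(f"pics/{n}16.png",im[:,:,::-1]);ims.append(im)
cv2.imwrite("pics/c16.png",cv2.resize(np.hstack([ims[0][120:260,370:500],ims[1][160:300,90:220]])[:,:,::-1],None,fx=3,fy=3))
cv2.imwrite("pics/w16.png",cv2.resize(ims[2][100:250,220:420,::-1],None,fx=4,fy=4))
cw=cam("wrist",s);p=(.3766,-.3155,.182)
print("pad",proj(cw,w(p,[(sx*.07,sy*.06,.003) for sx in (1,-1) for sy in (1,-1)])).round(1).tolist())
print("rim",proj(cw,w(p,[(sx*.065,sy*.055,.057) for sx in (1,-1) for sy in (1,-1)])).round(1).tolist())
E
```

```text
t 29.07 pos [ 0.3767 -0.3153  0.395 ] yaw 1.753 tilt [ 0.0002 -0.0007] F [ 0.6 -0.3 -0.1] open 0.0459 j [ 1.18  0.32 -0.74  1.86  0.25  1.06  0.52]
pad [[380.8, 120.8], [375.8, 219.7], [258.6, 120.9], [263.7, 219.7]]
rim [[385.7, 128.1], [379.9, 232.3], [253.6, 128.1], [259.5, 232.3]]
```

View pics/c16.png

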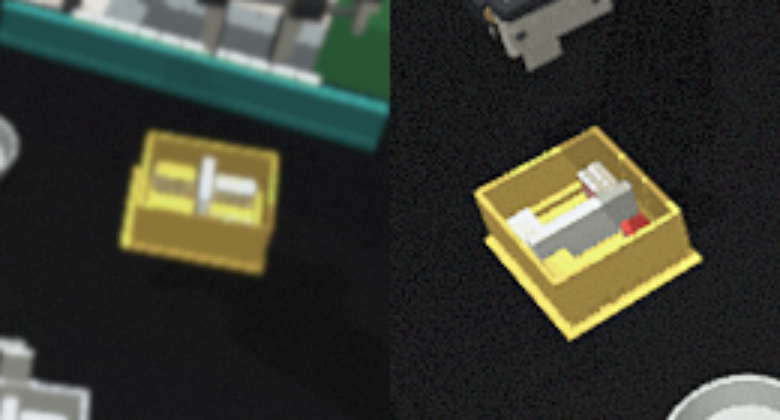

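View pics/w16.png

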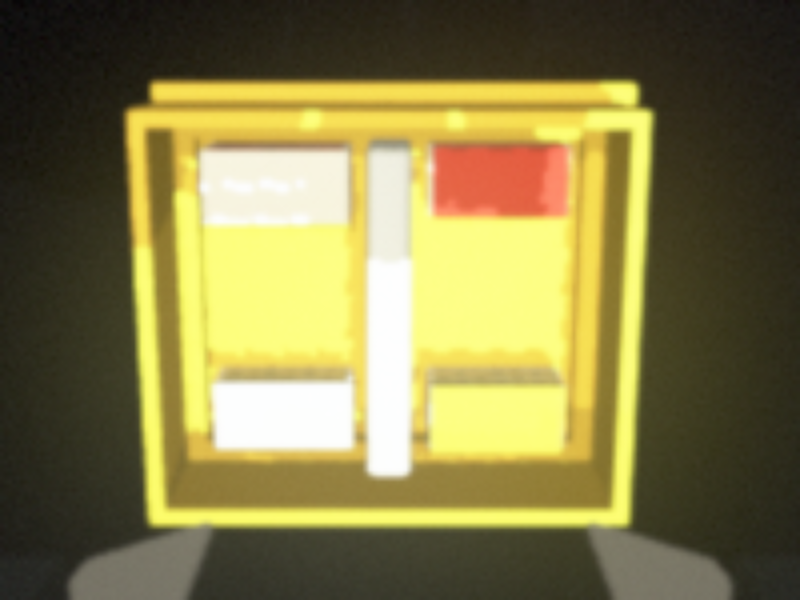

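```bash
python3 - <<'E'
from h import *
b=cv2.imread("pics/wrist9.png")[110:240,240:400]
cv2.imwrite("pics/l9.png",cv2.resize(b,None,fx=5,fy=5,interpolation=cv2.INTER_CUBIC)[:600])
R0=R.from_euler("z",1.6587)*R.from_euler("x",np.pi)
m=R0.as_matrix(); fix=R.from_rotvec(np.cross([0,0,-1],[.0045,.0011,-1])) ; R0=fix*R0
s={"ee_pos":np.array([.3789,.2754,.3749]),"tool_rot":R0.as_quat()}; c=cam("wrist",s)
p=(.3788,.2742,.0875)
print("pad",((proj(c,w(p,[(sx*.07,sy*.06,.003) for sx in (1,-1) for sy in (1,-1)]))-[240,110])*5).round(1).tolist())
print("lid",((proj(c,w(p,[(sx*.065,sy*.055,.017) for sx in (1,-1) for sy in (1,-1)]))-[240,110])*5).round(1).tolist())
b=cv2.imread("pics/side16.png")
cv2.imwrite("pics/s16.png",cv2.resize(b[190:310,280:430],None,fx=5,fy=5))
for n in ("scene","side"):
  d=cv2.absdiff(cv2.imread(f"pics/{n}0.png"),cv2.imread(f"pics/{n}16.png")).max(2); cv2.imwrite(f"pics/d{n}.png",d)
cv2.imwrite("pics/d.png",cv2.resize(np.hstack([cv2.imread("pics/dscene.png"),cv2.imread("pics/dside.png")]),(800,250))*2)
E
```

```text
pad [[712.6, 64.8], [685.2, 583.0], [67.5, 65.0], [96.4, 583.9]]
lid [[700.5, 92.1], [675.4, 584.4], [79.5, 92.3], [106.1, 585.3]]
```

View pics/l9.png

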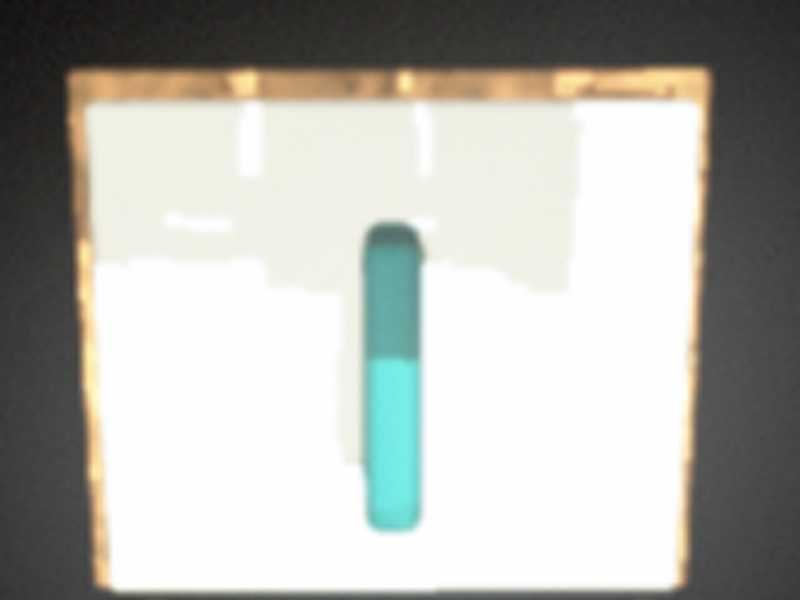

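View pics/s16.png

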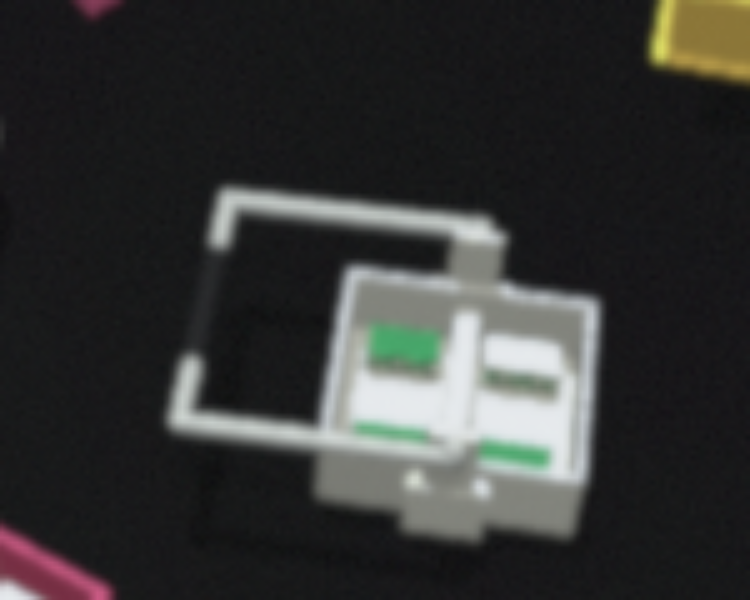

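View pics/d.png

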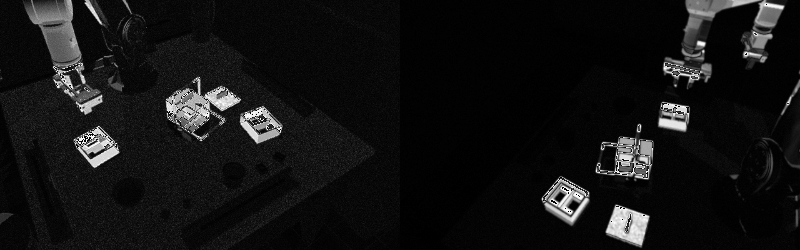

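```bash
python3 - <<'E'
from h import *
here(); print(arm.finish_job())
E
```

```text
t 29.23 pos [ 0.3772 -0.3156  0.3949] yaw 1.7525 tilt [ 0.0021 -0.003 ] F [-0.   1.1  0.5] open 0.0459 j [ 1.18  0.32 -0.74  1.86  0.25  1.05  0.52]
the job is handed in; nothing more can be done
None
```

The job is handed in at about 29 s of the 72 s: the handle is fully down on the far side, the lid is on the cork pad grip up, and the pink then the yellow tray is on its pad.

- **Placing:** in the last wrist pictures each part sits within about 1–1.5 mm of its pad's centre. Each is square to the eye; the yellow tray measured about 0.2° off.
- **Handle:** it rests at about 1.55–1.6 rad, and the fingertips met the stop there. My first downward push slipped past the bar at about 1.1 rad, so I backed off and pushed it down again.
- **Loads:** the push at the stop read about 38 N. The lid's touchdown read about 36 N before I eased off and let go, firmer than I meant. The trays touched down with only about 10 N.
- **Everything else:** comparing the first and last pictures shows no change at the cup, ashtray, dice or tiles. The robot ended clear of everything, about 16 cm above the yellow tray's rim.

The fixed cameras differed by up to about 7 mm on the caddy's position, so I relied mainly on the wrist camera for placing. The yellow pad was partly hidden from the wrist camera, so I averaged its view with the fixed ones.

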